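# Switch off the tube shaker and lever its lid open

## Task

Turn the red dial of the tube shaker anticlockwise to its end stop, and only then use the yellow-handled blade to lever the dark lid up by its orange front edge until it stands open at least 60 degrees; only the blade may touch the lid, never the gripper or arm. Finally lay the whole blade tool back flat on the blue mat and let go, leaving the lid open, the dial off and everything else where it is.

Things in the scene. Friction and masses are not known exactly. Their poses are not given: they have to be found in the camera images.
- shaker: white bench tube shaker, fixed, 190 (x) x 290 (y) mm. Origin: centre of its underside, on the table; its front faces its own -x. Left half (y -15 to 135 mm, then a 10 mm cheek): lid bay, middle y 60, floor 60 mm, front sill 66 mm and shut lid's underside 78 mm above the table, open to the front. Right half (y -145 to -15): grey control deck, top 84 mm above the table, with the dial
- dial (a joint): red dial on the control deck; rad, 0 = off = anticlockwise end stop (seen from above), grows clockwise to 3.0; starts between 0.6 and 1.7. Light friction (0.04 N m), stays where left. Upright bar grip 59 mm long, 14 wide, its top 44 mm above the deck, on a disc of 62 mm diameter whose top is 14 mm above the deck
- dial_grip (a point): on the dial's vertical axis, at the height to grip: 37 mm above the deck, 121 mm above the table. Its axes turn with the dial: x runs along the bar grip, a white pointer line lies on its -x half. At dial angle 0 the bar lies along the shaker's x
- lid (a joint): lid angle in rad, 0 = shut (level), grows as the front edge rises, up to 1.6. A stiff friction hinge: it stays at any angle; lifting at the front edge takes about 3 N
- lid_lip (a point): middle of the underside of the lid's front edge; moves with the lid. The lid is a dark plate 180 mm long (hinge to front edge), 150 mm wide, 8 mm thick, 0.22 kg, with an orange strip along its front edge; its x runs from the front edge towards the hinge, and its hinge line is parallel to the shaker's y
- lid_hinge (a point): middle of the lid's hinge line, fixed: 180 mm behind the shut lip at the same height (78 mm above the table)
- gap (a point): middle of the mouth of the open gap under the lid's front edge, at the shaker's front face, 72 mm above the table; the gap is 12 mm high (66 to 78 mm) over a steel sill 25 mm deep (18 mm high behind it), 150 mm wide and over 150 mm deep; axes as the shaker's, so the blade goes in along +x
- blade: opening blade tool, loose, 200 mm long, 0.12 kg, lying on the mat: yellow box handle 95 long (x -75 to 20 mm), 18 wide, 26 high; flat steel blade 105 long (x 20 to 125), 26 wide, 3 thick, level at mid height (z 13). Origin: underside of the handle, 75 mm from its butt; x points to the blade's tip, z up. It balances near the origin
- blade_tip (a point): end of the blade, 125 mm ahead of the tool's origin, 13 mm above its underside
- blade_butt (a point): rear end of the handle, 75 mm behind the tool's origin, 13 mm above its underside
- mat: blue bench mat, fixed, 250 (x) x 150 (y) mm, 3 mm thick, left or right of the shaker. Origin: centre of its underside, on the table
- tube_rack: white tube rack, 160 x 75 mm, 89 mm high with its red- and blue-capped tubes; a bystander. Origin: centre of its underside
- black_rack: black tube block 120 x 80 x 45 mm; a bystander. Origin: centre of its underside
- bottle: white bottle, 64 mm diameter, 140 mm high; a bystander. Origin: centre of its underside
- amber_jar: amber jar with black cap, 68 mm diameter, 90 mm high, standing by the shaker's front left corner; a bystander. Origin: centre of its underside
- sample_cup: small white jar with yellow cap, 54 mm diameter, 60 mm high, standing just in front of the shaker; a bystander. Origin: centre of its underside
- tip_box: green tip box 60 x 90 x 30 mm, lying on the shaker's grey control deck behind the dial; a bystander. Origin: centre of its underside
Things that resemble listed ones, but are neither listed nor needed, are in the scene too. Several things have the shape of the blade; the one meant has the colours described above.

How it is judged:
On the way, in this order (a step that is already met when the one before it is completed fails the run):
1. the dial is turned anticlockwise to its end stop (value of joint dial below 0.07 rad), for 0.2 s.
2. the blade tool carries the lid past 30 degrees (value of joint lid above 0.52 rad and contact force between blade and lid above 0.3 N and value of joint dial below 0.1 rad), for 0.1 s.
At the end, for the whole second after the job is handed in: dial within 0.1 rad of its anticlockwise end stop, lid open by more than 1.0 rad (57 degrees), the whole blade tool lying on the mat (tip and butt no more than 5 mm outside its outline), handle upright within 0.15 rad, at rest; bystanders within 30 mm of their start (value of joint dial below 0.1 rad and value of joint lid above 1 rad and x of blade_tip in the frame of mat between -0.13 and 0.13 m and y of blade_tip in the frame of mat between -0.08 and 0.08 m and x of blade_butt in the frame of mat between -0.13 and 0.13 m and y of blade_butt in the frame of mat between -0.08 and 0.08 m and height (world z) of blade_tip below 0.02 m and angle between blade's own z axis and vertical below 0.15 rad and linear speed of blade below 0.02 m/s); the robot touches nothing.
It fails at once if the lid is raised before the dial is off (value of joint lid above 0.1 rad and value of joint dial above 0.15 rad).
It fails at once if the gripper or arm touches the lid (contact force between any of the fingers, the arm and lid above 1 N).
It fails at once if a bystander is pushed more than 30 mm from its place (distance of any of tube_rack, black_rack, bottle, amber_jar, sample_cup, tip_box from where it was at the start of the episode above 0.03 m).
It also fails if it takes over 67 s, if anything falls off the work surface, if the arm or the gripper's body presses on something with over 40 N, if the wrist force passes 120 N, or if a joint passes its speed limit or range.

## Robot

A 6-joint arm with a two-finger parallel gripper is mounted at the origin on the work surface. World frame = base frame: x ahead of the robot, y to its left, z up, the work surface at z = 0. Lengths are in m, angles in rad, forces in N, time in s.
With the tool pointing down it reaches from about 0.3 to 0.875 m from the base axis. Payload 6.4 kg.
Tool frame: the origin (TCP) lies midway between the tips of the shut fingers; the grasp point (between the pads) lies 19 mm behind it; z points along the fingers, y is the line along which they close (so a half turn about z gives the same grasp; the last joint's range is limited). The gripper opens to 85 mm and grips with 20 to 120 N. Pads are 22 mm wide; open, the fingers measure 114 mm over their backs; the gripper's body (76 mm by 85 mm) begins 54 mm behind the grasp point. The pads swing forward as they close: fully open they stand 13 mm farther back than shut.
Start: joints at [-1.447, 0.181, 1.607, -0, 1.354, -0.206], TCP at [0.186, -0.544, 0.231] pointing down, gripper open.
Joint ranges: [-2.99, 2.99], [-0.89, 2.07], [0.3, 2.58], [-1.14, 4.28], [0, 2.63], [-3.12, 3.12]. Speed limits (rad/s): [2.57, 2.57, 3.01, 3.14, 3.14, 3.14].

## Interface

Orientations are given as a unit quaternion [w, x, y, z].
In Python, from bench import sensors, vision, ctrl gives the robot as it stands.
- The arm moves only by the tool carry_out, never from a script. Its argument "deltas" is text: rows parted by semicolons, each of 7 numbers parted by spaces: the shift along the tool's x, y, z in mm, then the turn, a rotation vector about the tool's x, y, z in rad, then the closure, from 0 (fully open) to 1 (shut). In form: tx ty tz ax ay az claw; .... A call has 1 to 12 rows; each row is the pose to reach, as a shift and turn from the pose commanded when the call began, along the tool's axes at that moment; what a row does not reach only later rows make up. A row lasts 1/8 s, in which the tool goes at most 62.5 mm and 10.7 degrees, less where a joint would pass 70% of its speed; a pose out of reach is approached as far as the arm can. A call with a gripper value outside its range is refused whole. The fingers move at their own pace and stop on an object; the grip force is fixed at half the most. Time passes only in rows, so rows that repeat a pose let the fingers close. It gives the time, the measured TCP pose, the force, the opening and the grip force at its end, in the units of the state.
- sensors.get_obs(): the state, without advancing time (a new reading comes with each control period).
- vision.camera(name): name is "side" or "top" or "wrist"; returns the picture (400x640x3 uint8, blue, green, red); there is no depth.
- vision.camera_model(name): a dict with "K" (3x3 intrinsics, pixels), "extrinsics" (4x4, takes a point from world to camera coordinates); the wrist camera has in their place "hand_eye" (4x4, takes a point from camera to tool coordinates, whose origin is the TCP and whose axes are the flange's). Camera axes: x right, y down, z forward; pixel columns grow to the right and rows downward; lengths in m; the calibration is good to about 2 mm. A picture is of the moment at which its call begins: read the wrist's pose just before it. camera_model takes no time and is no camera call.
- ctrl.hand_in(): hands the job in; it is judged then, once.
The state is a dict: "time_s": time; "q": joint angles; "dq": joint speeds; "joint_efforts": joint torques, N m; "eef_pos": TCP position; "eef_rot": TCP orientation; "wrist_force": force on the tool from outside, world axes, zero at the start; "torque": the same for the moment, N m; "opening": opening from 0.0 (shut) to 1.0 (fully open); "grasp_force": force on a finger pad.
Only numpy, scipy, OpenCV 4.12 (cv2) and the standard library are available. Lean on these libraries where they do the work, as an engineer would, in place of code of your own. Each camera call takes 0.05 s, during which the arm holds its last target. There are 200 camera calls.

## Working session

There is one attempt and no reset: what is moved stays moved. The work goes in short steps, Python scripts to look and compute and a tool call to move; the robot and the scene stay as the last step left them, time stands still between calls to the robot, and variables do not carry over. Pictures are saved under pics/ and viewed, at most 12 in all, crops included, and the job is handed in when it is done.

Besides the shell and the picture viewer there is one more tool, called after "Call:" by a JSON object that holds its "op" and its "data". carry_out: Moves the arm, as the interface text tells. Its arguments: {"type":"object","properties":{"deltas":{"type":"string"}},"required":["deltas"]}

```bash
mkdir -p pics; ls; python3 - <<'E'
from bench import sensors, vision
import cv2, numpy as np
o=sensors.get_obs(); print(o)
for n in("top","side","wrist"):
    cv2.imwrite(f"pics/{n}0.png",vision.camera(n)); m=vision.camera_model(n); print(n,{k:np.round(v,4).tolist() if k!='name' else v for k,v in m.items()})
E
```

```text
pics
{'time_s': 0.0, 'q': array([-1.44727454e+00,  1.81541782e-01,  1.60802031e+00, -2.65270935e-05,
        1.35379875e+00, -2.06307581e-01]), 'dq': array([ 1.31575428e-04,  1.10658571e-03,  1.95603055e-04,  5.56361989e-05,
       -7.87851640e-04,  1.42429412e-03]), 'joint_efforts': array([-9.17356192e-04, -4.44874763e+01, -3.51337016e+01, -3.00418515e-04,
        9.26828769e-03, -1.60837965e-05]), 'eef_pos': array([ 0.18616586, -0.54343668,  0.23037779]), 'eef_rot': array([-8.83872739e-04,  9.86431509e-01,  1.64170936e-01,  2.36458975e-05]), 'wrist_force': array([ 0.02357358, -0.76164856, -0.96963153]), 'torque': array([-0.02393558, -0.00844145, -0.01875769]), 'grasp_force': 0.0, 'opening': 1.0019494097679866}
top {'K': [[397.2101, 0.0, 323.1395], [0.0, 397.2101, 203.8451], [0.0, 0.0, 1.0]], 'extrinsics': [[0.0001, -1.0, 0.0062, 0.0219], [-0.9973, -0.0006, -0.0741, 0.55], [0.0741, -0.0062, -0.9972, 0.997], [0.0, 0.0, 0.0, 1.0]]}
side {'K': [[382.3362, 0.0, 319.5809], [0.0, 382.3362, 200.8702], [0.0, 0.0, 1.0]], 'extrinsics': [[-0.9739, -0.2265, -0.0124, 0.5534], [-0.1594, 0.7226, -0.6726, 0.1436], [0.1613, -0.6531, -0.7399, 1.1706], [0.0, 0.0, 0.0, 1.0]]}
wrist {'K': [[288.5787, 0.0, 321.4788], [0.0, 288.5787, 201.1483], [0.0, 0.0, 1.0]], 'hand_eye': [[-0.0002, -0.9628, -0.2702, 0.0688], [1.0, -0.0, -0.0006, -0.0006], [0.0006, -0.2702, 0.9628, -0.1425], [0.0, 0.0, 0.0, 1.0]]}
```

View pics/top0.png

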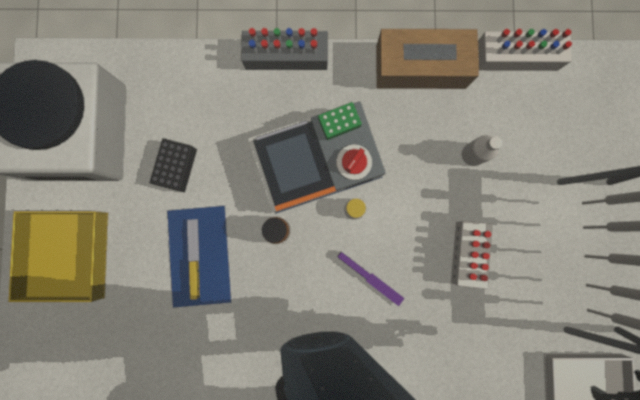

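View pics/side0.png

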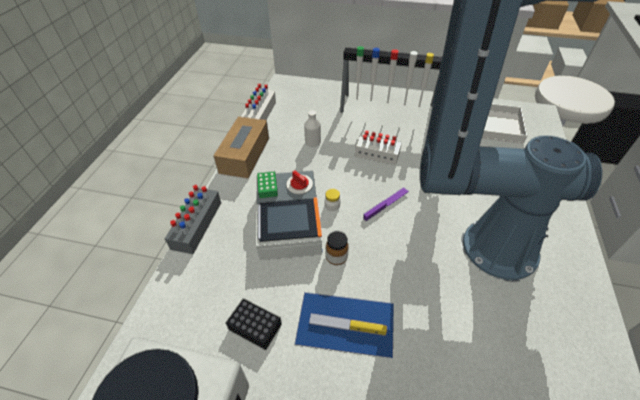

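The top view shows the shaker with the orange lip from (277,208) to (334,190), the dial at (354,161), the cup at (355,208) and the amber jar at (276,230). The blade is on the mat with its handle at (194,282) and its tip at (193,220). The side view shows the same layout.

```bash
cat > h.py <<'E'
import numpy as np, cv2
from bench import sensors, vision
from scipy.spatial.transform import Rotation as R
def cam(n):
    m=vision.camera_model(n); K=np.array(m["K"])
    if n=="wrist":
        o=sensors.get_obs(); T=np.eye(4); T[:3,:3]=R.from_quat(np.roll(o["eef_rot"],-1)).as_matrix(); T[:3,3]=o["eef_pos"]
        W=T@np.array(m["hand_eye"])
    else: W=np.linalg.inv(np.array(m["extrinsics"]))
    return K,W
def ray(c,px,z):
    K,W=c; d=W[:3,:3]@np.linalg.inv(K)@np.array([px[0],px[1],1.]); t=(z-W[2,3])/d[2]; return W[:3,3]+t*d
def proj(c,P):
    K,W=c; p=K@(np.linalg.inv(W)@np.append(P,1))[:3]; return p[:2]/p[2]
def mask(im,lo,hi,roi=None):
    hsv=cv2.cvtColor(im,cv2.COLOR_BGR2HSV); m=cv2.inRange(hsv,lo,hi)
    if roi:
        k=np.zeros_like(m); x0,y0,x1,y1=roi; k[y0:y1,x0:x1]=255; m&=k
    return m
def big(m):
    return max(cv2.findContours(m,cv2.RETR_EXTERNAL,cv2.CHAIN_APPROX_NONE)[0],key=cv2.contourArea)
def rect(m,c,z):
    ct=big(m)[:,0,:]; w=np.array([ray(c,p,z)[:2] for p in ct],np.float32)
    (ctr,sz,a)=cv2.minAreaRect(w); b=cv2.boxPoints((ctr,sz,a)); i=0 if np.linalg.norm(b[0]-b[1])>np.linalg.norm(b[1]-b[2]) else 1
    v=b[i+1]-b[i]; return np.round(ctr,4),np.round(sorted(sz),4),round(float(np.degrees(np.arctan2(v[1],v[0])))%180,2)
E
python3 - <<'E'
from h import *
c=cam("top"); im=cv2.imread("pics/top0.png")
print("orange",rect(mask(im,(5,130,100),(16,255,255),(260,175,345,220)),c,.086))
print("handle",rect(mask(im,(20,110,90),(33,255,255),(170,205,225,305)),c,.029))
print("mat",rect(mask(im,(105,110,40),(125,255,255),(150,195,250,315)),c,.003))
print("steel",rect(mask(im,(0,0,110),(179,70,255),(182,215,206,262)),c,.0175))
m=mask(im,(0,150,90),(4,255,255),(330,140,380,180))|mask(im,(172,150,90),(179,255,255),(330,140,380,180))
print("red",rect(m,c,.115), rect(mask(im,(20,110,90),(33,255,255),(340,195,370,222)),c,.06))
cv2.imwrite("pics/z.png",cv2.resize(im[95:245,235:395],None,fx=4.5,fy=4,interpolation=cv2.INTER_CUBIC))
E
```

```text
orange (array([0.5591, 0.0662]), array([0.0122, 0.1493]), 108.57)
handle (array([0.3587, 0.3455]), array([0.0214, 0.0897]), 3.65)
mat (array([0.4182, 0.3435]), array([0.1434, 0.2392]), 5.21)
steel (array([0.4585, 0.3539]), array([0.0289, 0.1068]), 3.13)
red (array([ 0.6437, -0.0496]), array([0.0516, 0.0521]), 0.06) (array([ 0.5369, -0.0573]), array([0.0419, 0.0444]), 179.75)
```

View pics/z.png

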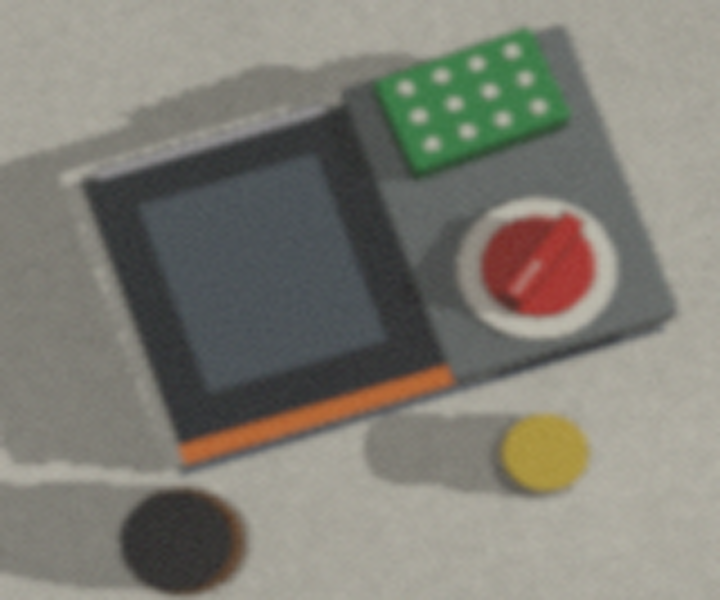

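The zoom shows the dial bar from (515,298), the pointer end, to (575,218). That puts the dial about 0.92 rad clockwise from off. Next is a hover over the dial.

```bash
cat >> h.py <<'E'
def go(p,yaw,pitch=0):
    """shift mm + rotvec in tool axes; tool down, tool x at yaw (deg); pitch>0 raises tool x's front"""
    o=sensors.get_obs(); A=R.from_quat(np.roll(o["eef_rot"],-1))
    B=R.from_euler("z",yaw,degrees=True)*R.from_euler("y",-pitch,degrees=True)*R.from_euler("x",180,degrees=True)
    print("t",round(o["time_s"],2),"delta",np.round(A.inv().apply(np.array(p)-o["eef_pos"])*1000,1),np.round((A.inv()*B).as_rotvec(),3))
def yaw():
    o=sensors.get_obs(); X=R.from_quat(np.roll(o["eef_rot"],-1)).as_matrix(); return np.degrees(np.arctan2(X[1,0],X[0,0]))
E
python3 - <<'E'
from h import *
c=cam("top")
b=lambda x,y,z: ray(c,(235+x/4.5,95+y/4),z)
e1=b(515,298,.128);e2=b(575,218,.128)
print(e1,e2,(e1+e2)/2, np.degrees(np.arctan2(*(e2-e1)[[1,0]])), b(538,265,.098))
go(((e1+e2)/2)[:2].tolist()+[.2],-34)
E
```

```text
[ 0.6214621  -0.03784763  0.128     ] [ 0.66821188 -0.06894493  0.128     ] [ 0.64483699 -0.05339628  0.128     ] -33.63129098289153 [ 0.64619291 -0.05233339  0.098     ]
t 0.15 delta [ 592.7 -315.2   31.2] [-0.001  0.     0.923]
```

Call:
{"op": "carry_out", "data": {"deltas": "593 -315 31 0 0 0.92 0.5; 593 -315 31 0 0 0.92 0.5; 593 -315 31 0 0 0.92 0.5; 593 -315 31 0 0 0.92 0.5; 593 -315 31 0 0 0.92 0.5; 593 -315 31 0 0 0.92 0.5; 593 -315 31 0 0 0.92 0.5; 593 -315 31 0 0 0.92 0.5; 593 -315 31 0 0 0.92 0.5; 593 -315 31 0 0 0.92 0.5; 593 -315 31 0 0 0.92 0.5; 593 -315 31 0 0 0.92 0.5"}}

```text
time_s: 1.65
eef_pos: [0.6467, -0.0502, 0.1991]
eef_rot: [-0.0, 0.957, -0.289, -0.001]
wrist_force: [-0.8, -0.5, -0.7]
opening: 0.497
grasp_force: 0.0
```

```bash
python3 - <<'E'
from h import *
c=cam("wrist"); im=vision.camera("wrist"); cv2.imwrite("pics/w1.png",im)
go([.6455,-.053,.104],-34)
print(proj(c,[.6455,-.053,.128]))
E
```

```text
t 1.7 delta [ 0.6  1.5 95.2] [0.    0.001 0.007]
[326.2804566  210.42165609]
```

View pics/w1.png

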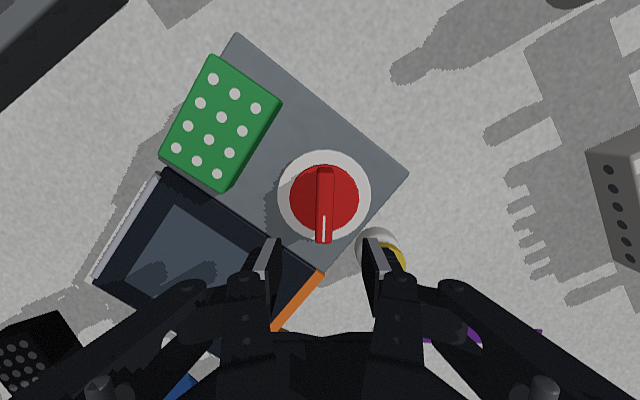

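The bar lies vertically in the image from (325,168) to (323,241), so the gripper is aligned with it. Its centre is about 4 mm ahead of the tool.

Call:
{"op": "carry_out", "data": {"deltas": "4 0 50 0 0 0 0.5; 4 0 80 0 0 0 0.5; 4 0 95 0 0 0 0.5; 4 0 95 0 0 0 0.5; 4 0 95 0 0 0 1; 4 0 95 0 0 0 1; 4 0 95 0 0 0 1; 4 0 95 0 0 0 1"}}

```text
time_s: 2.7
eef_pos: [0.6506, -0.0555, 0.1077]
eef_rot: [-0.001, 0.957, -0.291, 0.002]
wrist_force: [1.4, 4.2, 2.7]
opening: 0.147
grasp_force: 60.9
```

Call:
{"op": "carry_out", "data": {"deltas": "0 0 0 0 0 -0.18 1; 0 0 0 0 0 -0.36 1; 0 0 0 0 0 -0.54 1; 0 0 0 0 0 -0.72 1; 0 0 0 0 0 -0.9 1; 0 0 0 0 0 -0.96 1; 0 0 0 0 0 -0.98 1; 0 0 0 0 0 -0.98 1; 0 0 0 0 0 -0.98 1"}}

```text
time_s: 3.82
eef_pos: [0.6512, -0.0516, 0.1077]
eef_rot: [-0.003, 0.981, 0.193, 0.004]
wrist_force: [6.1, 17.9, 3.5]
opening: 0.153
grasp_force: 73.9
```

```bash
python3 - <<'E'
from h import *
o=sensors.get_obs(); print(yaw(),o["torque"],o["wrist_force"])
E
```

```text
22.222159641017953 [ 2.72558633 -1.02589615 -1.44135988] [ 6.06460509 17.89852639  3.53711527]
```

The wrist torque is far above the dial's friction, so the dial is at its stop. Next I release, lift, and check with the wrist camera.

Call:
{"op": "carry_out", "data": {"deltas": "0 0 0 0 0 -0.96 1; 0 0 0 0 0 -0.92 0.5; 0 0 0 0 0 -0.92 0.5; 0 0 0 0 0 -0.92 0.5; 0 0 -50 0 0 -0.92 0.5; 0 0 -100 0 0 -0.92 0.5; 0 0 -110 0 0 -0.92 0.5; 0 0 -110 0 0 -0.92 0.5"}}

```text
time_s: 4.82
eef_pos: [0.6491, -0.0564, 0.2168]
eef_rot: [0.001, 0.793, 0.609, 0.001]
wrist_force: [0.5, 0.2, 1.1]
opening: 0.494
grasp_force: 0.0
```

```bash
python3 - <<'E'
from h import *
c=cam("wrist"); im=vision.camera("wrist"); cv2.imwrite("pics/w2.png",im)
print(sensors.get_obs()["eef_pos"],yaw())
roi=(250,120,400,260)
m=mask(im,(0,120,130),(6,255,255),roi)|mask(im,(172,120,130),(179,255,255),roi)
print(rect(m,c,.128))
E
```

```text
[ 0.64820936 -0.05617312  0.215014  ] 75.04141407040056
(array([ 0.6494, -0.0587]), array([0.0257, 0.0569]), 18.49)
```

View pics/w2.png

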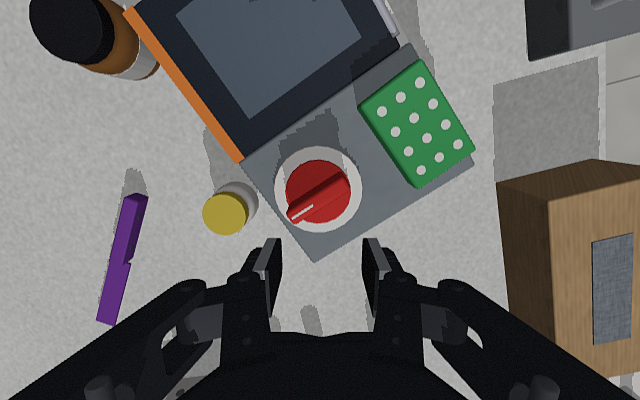

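The dial is off: its bar lies at 18.5° against the shaker's 18.6°. Next I move over the blade handle.

```bash
python3 - <<'E'
from h import *
go([.391,.3485,.18],4)
c=cam("wrist"); im=cv2.imread("pics/w2.png")
m=mask(im,(5,150,120),(16,255,255),(100,0,250,170))
pts=big(m)[:,0,:]; w=np.array([ray(c,p,.086)[:2] for p in pts],np.float32)
print(rect(m,c,.086)); print(pts[pts[:,1].argmax()],w[pts[:,1].argmax()])
E
```

```text
t 4.88 delta [ 324.6 -352.9   35.1] [-0.    0.    1.24]
(array([0.5579, 0.0662]), array([0.0111, 0.1506]), 108.84)
[235 163] [ 0.5771765  -0.00573207]
```

Call:
{"op": "carry_out", "data": {"deltas": "325 -353 35 0 0 1.24 0.5; 325 -353 35 0 0 1.24 0.5; 325 -353 35 0 0 1.24 0.5; 325 -353 35 0 0 1.24 0.5; 325 -353 35 0 0 1.24 0.5; 325 -353 35 0 0 1.24 0.5; 325 -353 35 0 0 1.24 0.5; 325 -353 35 0 0 1.24 0.5; 325 -353 35 0 0 1.24 0.5; 325 -353 35 0 0 1.24 0.5; 325 -353 35 0 0 1.24 0.5; 325 -353 35 0 0 1.24 0.5"}}

```text
time_s: 6.38
eef_pos: [0.3922, 0.3479, 0.1802]
eef_rot: [0.0, 0.999, 0.034, -0.0]
wrist_force: [0.7, -0.0, 0.3]
opening: 0.498
grasp_force: 0.0
```

```bash
python3 - <<'E'
from h import *
c=cam("wrist"); im=vision.camera("wrist"); cv2.imwrite("pics/w3.png",im)
print(sensors.get_obs()["eef_pos"],yaw())
m=mask(im,(20,110,60),(35,255,255)); print("handle",rect(m,c,.029),cv2.boundingRect(big(m)))
m=mask(im,(0,0,120),(179,60,255),(280,20,370,260)); print("steel",rect(m,c,.0175),cv2.boundingRect(big(m)))
E
```

```text
[0.3921704  0.34800595 0.18025099] 3.884339863373029
handle (array([0.4053, 0.6089]), array([0.13  , 0.2576]), 167.09) (0, 8, 125, 251)
steel (array([0.4586, 0.354 ]), array([0.0258, 0.105 ]), 3.21) (308, 66, 27, 108)
```

View pics/w3.png

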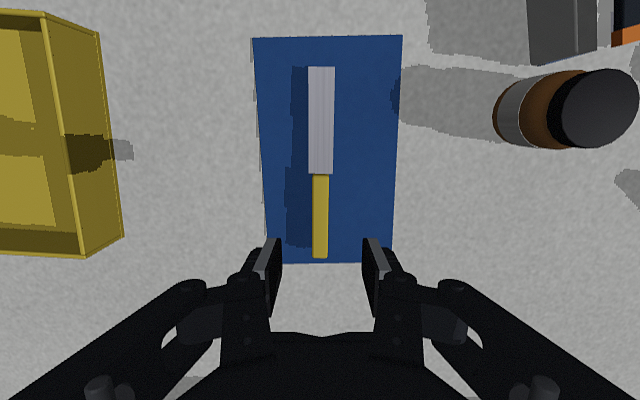

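The steel blade fits well (26 x 105 mm, yaw 3.2°). I take the grasp point near the tool's origin.

```bash
python3 - <<'E'
from h import *
go([.389,.350,.009],3.2)
E
```

```text
t 6.42 delta [ -3.   -2.2 171.3] [0.    0.    0.012]
```

Call:
{"op": "carry_out", "data": {"deltas": "-3 -2 60 0 0 0.012 0.5; -3 -2 120 0 0 0.012 0.5; -3 -2 160 0 0 0.012 0.5; -3 -2 171 0 0 0.012 0.5; -3 -2 171 0 0 0.012 0.5; -3 -2 171 0 0 0.012 1; -3 -2 171 0 0 0.012 1; -3 -2 171 0 0 0.012 1; -3 -2 171 0 0 0.012 1; -3 -2 171 0 0 0.012 1"}}

```text
time_s: 7.68
eef_pos: [0.3901, 0.3516, 0.0116]
eef_rot: [-0.001, 1.0, 0.029, 0.002]
wrist_force: [0.3, -1.2, 7.5]
opening: 0.198
grasp_force: 59.6
```

Call:
{"op": "carry_out", "data": {"deltas": "0 0 -40 0 0 0 1; 0 0 -100 0 0 0 1; 0 0 -150 0 0 0 1; 0 0 -150 0 0 0 1"}}

```text
time_s: 8.18
eef_pos: [0.3913, 0.3526, 0.165]
eef_rot: [-0.003, 1.0, 0.029, 0.005]
wrist_force: [-0.4, 0.7, -1.8]
opening: 0.198
grasp_force: 59.0
```

```bash
cat >> h.py <<'E'
M=np.array([.5527,.0644]); Y=18.7; u=np.array([np.cos(np.radians(Y)),np.sin(np.radians(Y))]); v=np.array([-u[1],u[0]])
def at(ins,lat,z): return np.append(M+(ins-.121)*u+lat*v,z)
E
python3 - <<'E'
from h import *
print(at(-.045,-.02,.15)); go(at(-.045,-.02,.15),Y)
E
```

```text
[ 0.40187535 -0.00776596  0.15      ]
t 8.18 delta [-10.5 360.4  13.2] [-0.004 -0.011 -0.268]
```

Call:
{"op": "carry_out", "data": {"deltas": "-10 360 13 -0.004 -0.01 -0.268 1; -10 360 13 -0.004 -0.01 -0.268 1; -10 360 13 -0.004 -0.01 -0.268 1; -10 360 13 -0.004 -0.01 -0.268 1; -10 360 13 -0.004 -0.01 -0.268 1; -10 360 13 -0.004 -0.01 -0.268 1; -10 360 13 -0.004 -0.01 -0.268 1; -10 360 13 -0.004 -0.01 -0.268 1; -10 360 13 -0.004 -0.01 -0.268 1"}}

```text
time_s: 9.3
eef_pos: [0.3987, -0.008, 0.1459]
eef_rot: [0.002, 0.987, 0.163, -0.005]
wrist_force: [-0.7, 0.3, -1.6]
opening: 0.196
grasp_force: 59.2
```

```bash
python3 - <<'E'
from h import *
print(sensors.get_obs()["eef_pos"],yaw()); go(at(-.045,-.02,.068),Y)
c=cam("wrist"); im=vision.camera("wrist"); s=vision.camera("side"); cs=cam("side")
e=sensors.get_obs(); T=R.from_quat(np.roll(e["eef_rot"],-1)); tip=e["eef_pos"]+T.apply([.121,0,-.0044]); h=e["eef_pos"]+T.apply([.016,0,-.0044])
print("pred tip w",proj(c,tip),"side",proj(cs,tip),proj(cs,h)); p=proj(cs,tip).astype(int)
m=mask(im,(0,0,120),(179,60,255),(270,60,380,280))
a=cv2.resize(im[20:260,200:440],(400,400)); b=cv2.resize(s[p[1]-40:p[1]+60,p[0]-50:p[0]+50],(400,400),interpolation=cv2.INTER_CUBIC)
cv2.imwrite("pics/w4.png",np.hstack([a,b])); print("crop side origin",p-[50,40])
E
```

```text
[ 0.39871867 -0.00798122  0.14594995] 18.78375623502122
t 9.3 delta [ 3.9  0.7 77.9] [0.002 0.011 0.001]
pred tip w [323.07499013 -12.0229375 ] side [334.71430213 195.37281331] [370.0469355  192.22036757]
crop side origin [284 155]
```

View pics/w4.png

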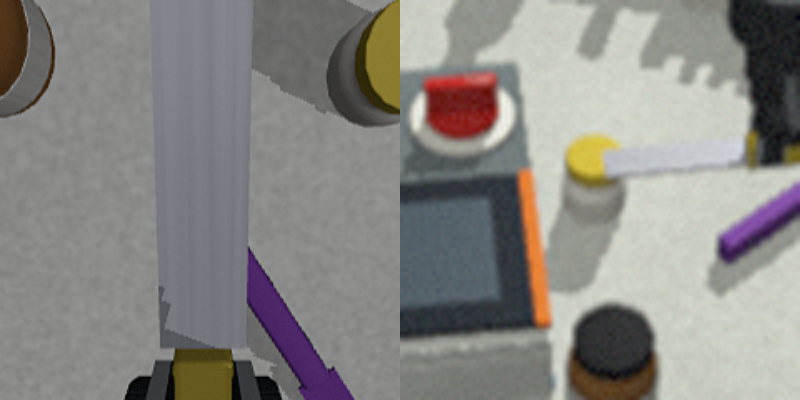

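In the side view the tip is at (335.7,195.7) against a predicted (334.7,195.4). The blade sits in the hand as modelled, so I lower it to gap height.

Call:
{"op": "carry_out", "data": {"deltas": "4 1 40 0 0.01 0 1; 4 1 70 0 0.01 0 1; 4 1 78 0 0.01 0 1; 4 1 78 0 0.01 0 1; 4 1 78 0 0.01 0 1"}}

```text
time_s: 10.02
eef_pos: [0.4036, -0.0095, 0.0694]
eef_rot: [0.002, 0.987, 0.162, 0.001]
wrist_force: [0.4, 0.2, -0.7]
opening: 0.192
grasp_force: 59.3
```

```bash
python3 - <<'E'
from h import *
o=sensors.get_obs(); print(o["eef_pos"],yaw()); go(at(.03,-.02,.068),Y)
T=R.from_quat(np.roll(o["eef_rot"],-1)); tip=o["eef_pos"]+T.apply([.121,0,-.0044]); print(tip, T.apply([1,0,0]))
cs=cam("side"); s=vision.camera("side"); p=proj(cs,tip); L=proj(cs,np.append(M-.02*v,.078)); S=proj(cs,np.append(M-.02*v,.066)); print(p,L,S)
x,y=p.astype(int); print(x-50,y-40)
cv2.imwrite("pics/s5.png",cv2.resize(s[y-40:y+35,x-50:x+50],(800,600),interpolation=cv2.INTER_CUBIC))
E
```

```text
[ 0.40359483 -0.00952238  0.06942499] 18.701652584878236
t 10.03 delta [73.9 -2.2  1.5] [ 0.004 -0.001  0.   ]
[0.51819458 0.02928976 0.07399405] [0.9472001 0.32064   0.0013975]
[332.91483115 211.36662149] [318.79914859 212.23116075] [318.8531576  214.75605384]
282 171
```

View pics/s5.png

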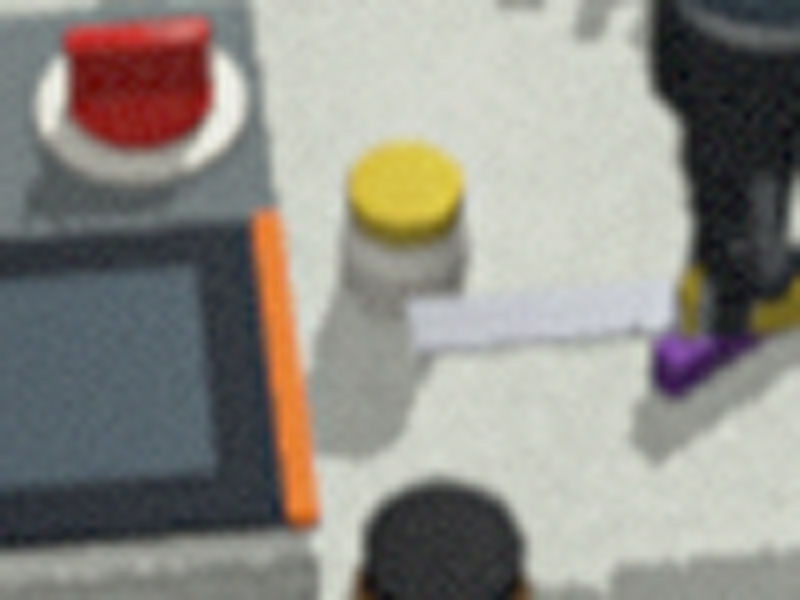

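The blade tip at (410,325) lines up in front of the orange lip and is clear of the cup and the jar. I insert it.

Call:
{"op": "carry_out", "data": {"deltas": "15 -2 2 0 0 0 1; 30 -2 2 0 0 0 1; 42 -2 2 0 0 0 1; 50 -2 2 0 0 0 1; 58 -2 2 0 0 0 1; 66 -2 2 0 0 0 1; 74 -2 2 0 0 0 1; 74 -2 2 0 0 0 1"}}

```text
time_s: 11.08
eef_pos: [0.4725, 0.0162, 0.0663]
eef_rot: [0.001, 0.987, 0.162, 0.0]
wrist_force: [-0.8, 0.0, -1.6]
opening: 0.193
grasp_force: 59.3
```

```bash
python3 - <<'E'
from h import *
o=sensors.get_obs(); print(o["wrist_force"],o["torque"]); s=vision.camera("side")
cv2.imwrite("pics/s6.png",cv2.resize(s[171:246,272:372],(800,600),interpolation=cv2.INTER_CUBIC))
# lift plan: tip at distance s from hinge, lid angle th -> TCP shift fwd/up relative to now, blade level
for th in (10,20,30,40,50,60,70,75):
    r=np.radians(th); sd=.150+.0*th
    print(th, np.round([1000*(.150-sd*np.cos(r)-.0015*np.sin(r)*0),1000*sd*np.sin(r)+3.5],0))
E
```

```text
[-0.79337695  0.02347081 -1.63553026] [0.01042061 0.0080078  0.02089352]
10 [ 2. 30.]
20 [ 9. 55.]
30 [20. 78.]
40 [ 35. 100.]
50 [ 54. 118.]
60 [ 75. 133.]
70 [ 99. 144.]
75 [111. 148.]
```

View pics/s6.png

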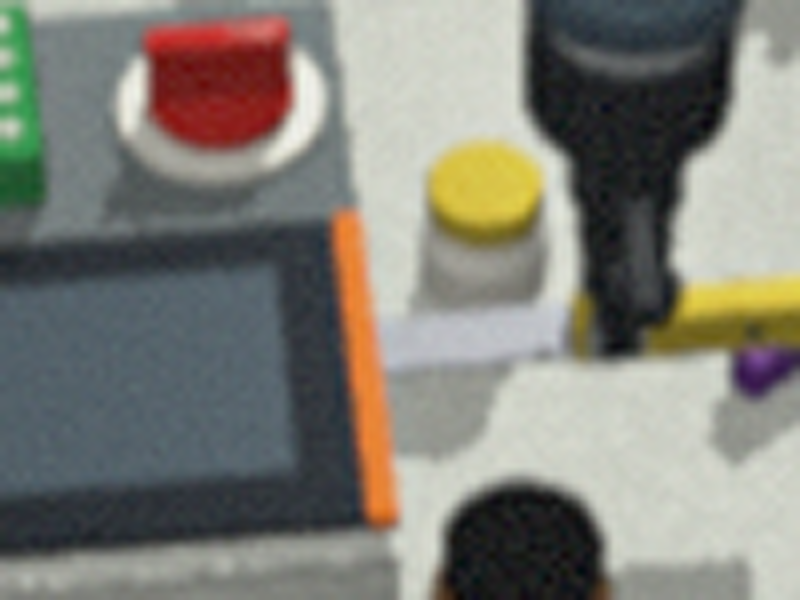

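The blade is in under the lip with no contact force. I lift along the lid's arc.

Call:
{"op": "carry_out", "data": {"deltas": "0 0 -8 0 0 0 1; 0 0 -16 0 0 0 1; 2 0 -30 0 0 0 1; 5 0 -43 0 0 0 1; 9 0 -55 0 0 0 1; 9 0 -55 0 0 0 1"}}

```text
time_s: 11.88
eef_pos: [0.482, 0.0192, 0.1228]
eef_rot: [0.002, 0.987, 0.162, 0.002]
wrist_force: [-1.2, 0.4, -2.6]
opening: 0.193
grasp_force: 59.2
```

```bash
python3 - <<'E'
from h import *
o=sensors.get_obs(); T=R.from_quat(np.roll(o["eef_rot"],-1)); print(o["wrist_force"],o["torque"],T.apply([1,0,0])); s=vision.camera("side")
cs=cam("side"); print(proj(cs,o["eef_pos"]+T.apply([.121,0,-.0044]))-[262,151],proj(cs,o["eef_pos"]+T.apply([.016,0,-.0044]))-[262,151])
cv2.imwrite("pics/s7.png",cv2.resize(s[151:241,262:382],(800,600),interpolation=cv2.INTER_CUBIC))
E
```

```text
[-1.2178294   0.36532552 -2.56483672] [0.02889153 0.17387961 0.06034048] [0.94731806 0.32028293 0.0027077 ]
[43.32023931 51.42588564] [78.41856541 48.6524948 ]
```

View pics/s7.png

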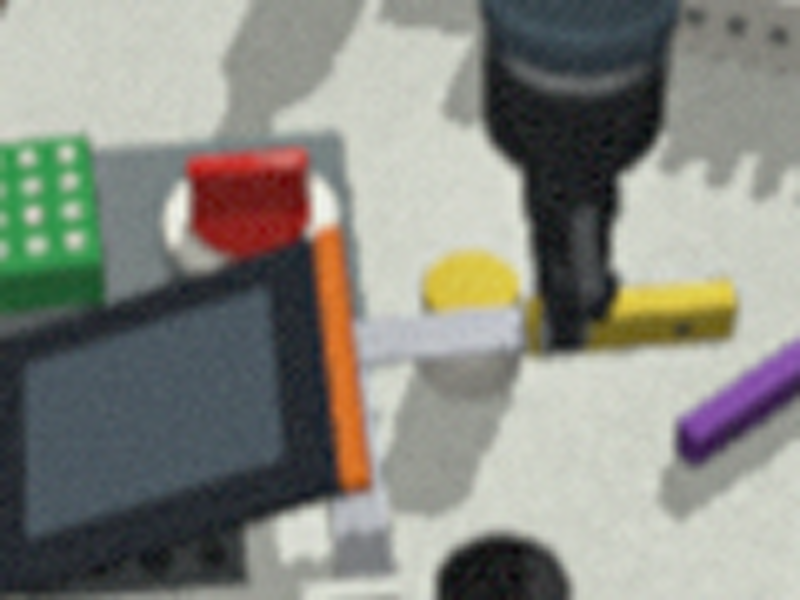

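The lid is rising, at about 20°, and the blade is holding level. I carry on along the arc.

Call:
{"op": "carry_out", "data": {"deltas": "5 0 -12 0 0 0 1; 11 0 -23 0 0 0 1; 18 0 -34 0 0 0 1; 26 0 -45 0 0 0 1; 35 0 -55 0 0 0 1; 45 0 -63 0 0 0 1; 55 0 -71 0 0 0 1; 66 0 -78 0 0 0 1; 78 0 -84 0 0 0 1; 90 0 -89 0 0 0 1; 102 0 -93 0 0 0 1; 102 0 -93 0 0 0 1"}}

```text
time_s: 13.42
eef_pos: [0.5786, 0.0525, 0.2146]
eef_rot: [0.001, 0.987, 0.162, 0.001]
wrist_force: [-0.3, -0.5, -1.4]
opening: 0.191
grasp_force: 59.3
```

```bash
python3 - <<'E'
from h import *
o=sensors.get_obs(); T=R.from_quat(np.roll(o["eef_rot"],-1)); print(o["wrist_force"],o["torque"]); s=vision.camera("side")
cs=cam("side"); H=M+.18*u
for th in (60,70,75,80):
    r=np.radians(th); print(th,[np.round((proj(cs,np.append(H-.18*np.cos(r)*u+l*v,.078+.18*np.sin(r)))-[222,111])*5) for l in (-.075,.075)])
print((proj(cs,o["eef_pos"]+T.apply([.121,0,-.0044]))-[222,111])*5)
cv2.imwrite("pics/s8.png",cv2.resize(s[111:231,222:382],(800,600),interpolation=cv2.INTER_CUBIC))
E
```

```text
[-0.26713751 -0.49998033 -1.42601428] [ 0.02831433 -0.02385746  0.03713779]
60 [array([314., 268.]), array([324., 463.])]
70 [array([261., 255.]), array([267., 450.])]
75 [array([234., 250.]), array([236., 447.])]
80 [array([206., 248.]), array([205., 444.])]
[226.2688951  362.02807791]
```

View pics/s8.png

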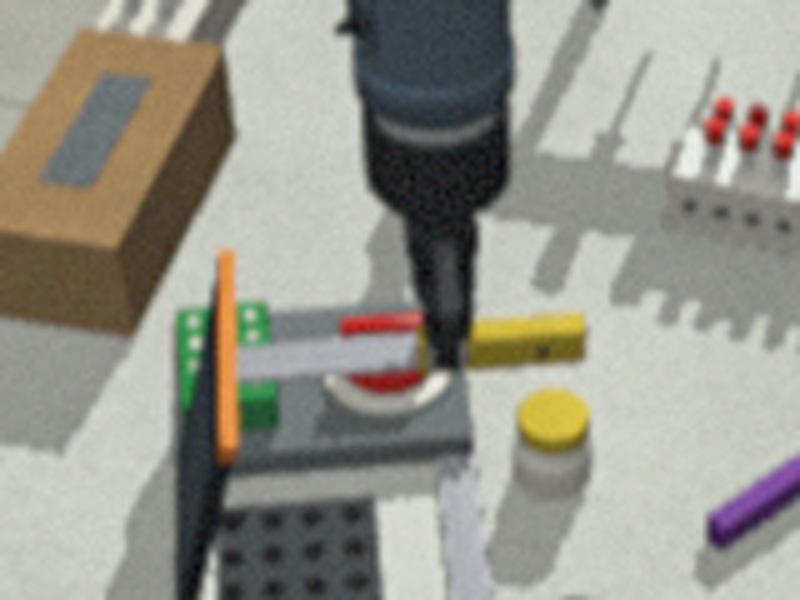

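The lid stands at about 75°. I back the blade straight out.

Call:
{"op": "carry_out", "data": {"deltas": "-20 0 0 0 0 0 1; -60 0 0 0 0 0 1; -110 0 0 0 0 0 1; -160 0 0 0 0 0 1; -190 0 0 0 0 0 1; -190 0 0 0 0 0 1"}}

```text
time_s: 14.22
eef_pos: [0.3959, -0.009, 0.2143]
eef_rot: [0.002, 0.987, 0.161, 0.001]
wrist_force: [0.4, 0.1, -1.9]
opening: 0.197
grasp_force: 59.3
```

```bash
python3 - <<'E'
from h import *
print(sensors.get_obs()["eef_pos"]); go([.390,.3505,.08],3.2)
E
```

```text
[ 0.39588674 -0.00901258  0.21425688]
t 14.22 delta [ 108.8 -343.1  133.2] [ 0.003 -0.001  0.268]
```

Call:
{"op": "carry_out", "data": {"deltas": "109 -343 20 0 0 0.268 1; 109 -343 20 0 0 0.268 1; 109 -343 20 0 0 0.268 1; 109 -343 20 0 0 0.268 1; 109 -343 20 0 0 0.268 1; 109 -343 20 0 0 0.268 1; 109 -343 20 0 0 0.268 1; 109 -343 80 0 0 0.268 1; 109 -343 133 0 0 0.268 1; 109 -343 133 0 0 0.268 1"}}

```text
time_s: 15.48
eef_pos: [0.3874, 0.3486, 0.0762]
eef_rot: [0.004, 1.0, 0.029, -0.004]
wrist_force: [0.1, -0.6, -1.2]
opening: 0.197
grasp_force: 59.5
```

```bash
python3 - <<'E'
from h import *
o=sensors.get_obs();print(o["eef_pos"]); go([.390,.3505,.012],3.2)
im=vision.camera("top"); c=cam("top")
m=mask(im,(0,0,110),(179,70,255),(182,190,206,262)); print("steel",rect(m,c,.085))
E
```

```text
[0.38742721 0.34862157 0.07618862]
t 15.47 delta [ 3.2 -2.2 64.2] [0.007 0.008 0.001]
steel (array([0.5559, 0.3331]), array([0.0457, 0.055 ]), 91.27)
```

Call:
{"op": "carry_out", "data": {"deltas": "3 -2 30 0.006 0.008 0 1; 3 -2 50 0.006 0.008 0 1; 3 -2 59 0.006 0.008 0 1; 3 -2 63 0.006 0.008 0 1; 3 -2 64 0.006 0.008 0 1; 3 -2 64 0.006 0.008 0 1"}}

```text
time_s: 16.27
eef_pos: [0.3941, 0.3531, 0.0172]
eef_rot: [-0.002, 1.0, 0.029, 0.005]
wrist_force: [-0.0, 0.1, -1.0]
opening: 0.194
grasp_force: 59.6
```

Call:
{"op": "carry_out", "data": {"deltas": "-2 2 2 0 -0.005 0 1; -2 2 4 0 -0.005 0 1; -2 2 6 0 -0.005 0 1; -2 2 6 0 -0.005 0 1"}}

```text
time_s: 16.77
eef_pos: [0.3916, 0.3506, 0.0115]
eef_rot: [-0.001, 1.0, 0.029, 0.001]
wrist_force: [-5.5, -2.9, 14.9]
opening: 0.191
grasp_force: 61.6
```

```bash
python3 - <<'E'
from h import *
o=sensors.get_obs();print(o["eef_pos"],o["wrist_force"]); go([.390,.3505,.0118],3.2)
E
```

```text
[0.3916289  0.35062688 0.01153886] [-5.49572058 -2.86331552 14.88761504]
t 16.77 delta [-1.6  0.  -0.3] [-0.003 -0.003  0.002]
```

The tool is resting on the mat. I open the gripper and withdraw.

Call:
{"op": "carry_out", "data": {"deltas": "0 0 0 0 0 0 0.5; 0 0 0 0 0 0 0.5; 0 0 0 0 0 0 0.5; 0 0 -20 0 0 0 0.5; 0 0 -60 0 0 0 0.5; 0 0 -120 0 0 0 0.5; 0 0 -170 0 0 0 0.5; 0 0 -170 0 0 0 0.5; 0 0 -170 0 0 0 0.5"}}

```text
time_s: 17.9
eef_pos: [0.3908, 0.3499, 0.1797]
eef_rot: [-0.002, 1.0, 0.029, 0.001]
wrist_force: [0.1, 0.1, -0.1]
opening: 0.501
grasp_force: 0.0
```

```bash
python3 - <<'E'
from h import *
c=cam("wrist"); im=vision.camera("wrist"); s=vision.camera("side")
m=mask(im,(0,0,120),(179,60,255),(270,20,370,260)); print("steel",rect(m,c,.0175))
m=mask(im,(105,110,40),(125,255,255)); print("mat",rect(m,c,.003))
cv2.imwrite("pics/s9.png",np.hstack([cv2.resize(s[130:370,150:410],(400,400)),cv2.resize(im[:,180:480],(400,400))]))
E
```

```text
steel (array([0.4597, 0.3562]), array([0.0254, 0.1048]), 3.92)
mat (array([0.4176, 0.3427]), array([0.1491, 0.2481]), 4.88)
```

View pics/s9.png

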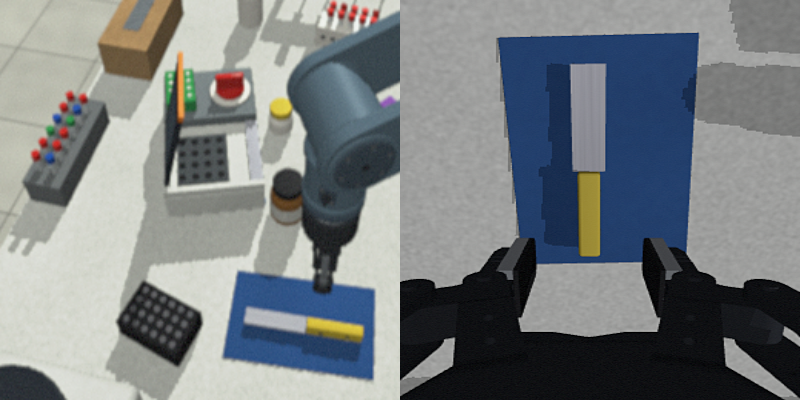

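The blade lies flat inside the mat outline, the lid stands open, the dial is off, and the bystanders are where they were. I hand in now.

```bash
python3 -c "
from bench import ctrl; print(ctrl.hand_in())"
```

```text
the job is handed in; nothing more can be done
None
```

The job is handed in (no verdict was returned): in the last camera views the dial is at its anticlockwise stop, the lid stands open at about 75° by the blade alone, the blade lies flat on the mat with the gripper clear, and no bystander appears to have moved.

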